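Lock the depth stop of the drill press and store it

TASK

Lock the depth setting on the drill press's control box: turn only the small red wing knob clockwise until it is firmly snug, without dragging the outer aluminium ring off its setting or pressing on it. Let go of the knob so that it stays snug, then press the green button all the way in to store the setting; do not press the red button or disturb the things lying about.

Things in the scene. Friction and masses are not known exactly. Their poses are not given: they have to be found in the camera images.
- console: Grey control box, 160 (its x) x 270 (its y) x 50 mm high, fixed to the bench. Origin: centre of its underside; z up. The ring and knob share an upright axis at (0, +50) mm in its frame; the two push buttons stand at (-35, -45) and (-35, -105) mm on it, which is which varies.
- depth_ring: Outer ring: knurled aluminium disc, diameter 84 mm, 16 mm high, on the control box (its top 66 mm above the bench). Origin on the axis at its underside, z up; turns with the ring; a red line on its top at -x shows the setting. It resists turning with only about 0.22 N m: a hand leaning on it, or the inner knob tightened too hard, drags it round.
- ring_mark (a point): The red line on top of the outer ring, 36 mm from the axis. It must stay where it is to within 2.5 mm.
- lock_knob: Small inner lock knob, red plastic, above the ring on the same axis: a disc, diameter 39 mm, 3 mm thick, carries an upright wing 36 mm long (body x), 12 mm thick (body y), 26 mm tall. Origin on the axis at the disc's underside, 67 mm above the bench and 1 mm above the ring; z up, x along the wing. Clockwise from above tightens. Until it meets a hidden stop it takes 0.08 N m to turn (less is felt while paused).
- knob_top (a point): Centre of the top of the knob's wing, on the axis, 96 mm above the bench. Feel of the knob: at an angle that differs every time and cannot be seen (0.1 to 1.4 rad clockwise from the start) it meets a sprung stop carried by the ring; from there the torque rises by 0.8 N m per rad. Snug is 0.22 to 0.28 N m in all; from 0.30 N m the ring is dragged. Let go, it springs back a little and stays pressed.
- store_button_top (a point): Top centre of the green push button's cap (28 mm across, in a housing 44 mm across) that stores the setting; 72 mm above the bench when out, moves with the cap. Travel 6 mm straight down against a spring: 1.5 N to start, 5 N fully in.
- stop_button_top (a point): Top centre of the red stop button's cap, same make and height, 60 mm from the green one on the same box; not to be pressed.
- store_button (a joint): Travel of the green button, m: 0 out, 0.006 fully in.
- stop_button (a joint): Travel of the red button, m: 0 out, 0.006 fully in.
- washer: Loose steel washer, diameter 26 mm, 4 mm thick, lying on the control box's corner.
- oil: Red oil bottle, diameter 52 mm, 150 mm tall, standing on the bench.
- chip_brush: Bench brush lying on the bench.
- steel_block: Steel offcut, 100 x 40 x 25 mm, lying on the bench.
- level: Yellow spirit level, 240 x 24 x 50 mm, standing on its edge on the bench.
- locking_pliers: Steel locking pliers, about 200 mm long and 14 mm high, lying on the bench.
- screwdriver: Screwdriver lying on the bench.
- hex_key: L-shaped steel hex key, 60 x 22 mm, 6 mm thick, lying loose on the control box beside the ring.

How it is judged:
On the way, in this order (a step that is already met when the one before it is completed fails the run):
1. the inner knob is turned firmly against its stop (over 7 N at the stop inside) (contact force between lock_knob and depth_ring above 7 N), for 0.2 s.
2. the knob has been let go and stays snug (contact force between the fingers and lock_knob below 0.1 N and contact force between lock_knob and depth_ring above 2 N), for 0.2 s.
3. the green button is pressed all the way in (value of joint store_button above 0.0045 m), for 0.1 s.
At the end, for the whole second after the job is handed in: The knob rests snug against its stop by itself (over 2 N at the stop inside), the red line on the outer ring is within 2.5 mm of where it began, both buttons are out again (contact force between lock_knob and depth_ring above 2 N and distance of ring_mark from where it was at the start of the episode below 0.0025 m and value of joint each of store_button, stop_button below 0.002 m); the robot touches nothing.
It fails at once if the outer ring is dragged: its red line over 2.5 mm from where it began (distance of ring_mark from where it was at the start of the episode above 0.0025 m).
It fails at once if the robot presses on the outer ring with over 3 N (contact force between any of the fingers, the arm and depth_ring above 3 N).
It fails at once if the red button is pressed over 2.5 mm (value of joint stop_button above 0.0025 m).
It fails at once if a thing lying about is shoved over 20 mm (distance of any of washer, oil, chip_brush, steel_block, level, locking_pliers, screwdriver, hex_key from where it was at the start of the episode above 0.02 m).
It also fails if it takes over 67 s, if anything falls off the work surface, if the arm or the gripper's body presses on something with over 40 N, if the wrist force passes 120 N, or if a joint passes its speed limit or range.

ROBOT

A 6-joint arm with a two-finger parallel gripper is mounted at the origin on the work surface. World frame = base frame: x ahead of the robot, y to its left, z up, the work surface at z = 0. Lengths are in m, angles in rad, forces in N, time in s.
With the tool pointing down it reaches from about 0.35 to 0.975 m from the base axis. Payload 4.9 kg.
Tool frame: the origin (TCP) lies on the mounting face of the last link; the fingertips stand 173 mm ahead of it and the grasp point (between the pads) lies 155 mm ahead of it (tcp_to_grasp is the distance from the TCP to the grasp point, in m); z points along the fingers, y is the line along which they close (so a half turn about z gives the same grasp; the last joint's range is limited). The gripper opens to 85 mm and grips with 20 to 120 N. Pads are 22 mm wide; open, the fingers measure 114 mm over their backs; the gripper's body (76 mm by 85 mm) begins 54 mm behind the grasp point. The pads swing forward as they close: fully open they stand 13 mm farther back than shut.
Start: joints at [-1.388, 0.053, 1.613, -0, 1.476, -0.119], TCP at [0.186, -0.597, 0.405] pointing down, gripper open.
Joint ranges: [-3.01, 3.01], [-1.01, 2.22], [0.06, 2.58], [-1.02, 4.17], [0.09, 2.62], [-3.14, 3.14]. Speed limits (rad/s): [2.57, 2.57, 3.14, 3.14, 3.14, 3.14].

INTERFACE

Orientations are given as a rotation vector (axis times angle).
In Python, from station import get_obs, get_image, calibration, finish_job, tcp_to_grasp gives the robot as it stands. The module is installed in compiled form; this text tells all that it offers.
- The arm moves only by the tool arm_command, never from a script. Its argument "plan" is a list that holds one entry, the list of rows, each a list of 6 numbers: the shift along the tool's x, y, z in cm, then the turn, a rotation vector about the tool's x, y, z in rad. A call has 1 to 12 rows; each row is the pose to reach, as a shift and turn from the pose commanded when the call began, along the tool's axes at that moment; what a row does not reach only later rows make up. A row lasts 1/12 s, in which the tool goes at most 41.7 mm and 7.16 degrees, less where a joint would pass 70% of its speed; a pose out of reach is approached as far as the arm can. A call with a gripper value outside its range is refused whole. "gripper" is the closure, from -1 (fully open) to 1 (shut), set as the call begins (left out, the last holds). The fingers move at their own pace and stop on an object; "force" is the grip in N (left out, the last holds). Time passes only in rows, so rows that repeat a pose let the fingers close. It gives the time, the measured TCP pose, the force, the opening and the grip force at its end, in the units of the state.
- get_obs(): the state, without advancing time (a new reading comes with each control period).
- get_image(name): name is "scene" or "top" or "wrist"; returns (picture, depth): 400x640x3 uint8, blue, green, red; 400x640 float32, m along the optical axis (not along the pixel's ray), 0 where there is no reading.
- calibration(name): a dict with "fx", "fy", "cx", "cy" (pixels), "pose" (4x4, takes a point from camera to world coordinates). Camera axes: x right, y up, looking along -z (the intrinsics and any distortion apply to the point x, -y, -z); pixel columns grow to the right and rows downward; lengths in m; the calibration is good to about 2 mm. A picture is of the moment at which its call begins: read the wrist's pose just before it. calibration takes no time and is no camera call; for the wrist camera it gives the pose at the moment of the call.
- finish_job(): hands the job in; it is judged then, once.
The state is a dict: "t": time; "q": joint angles; "dq": joint speeds; "effort": joint torques, N m; "tool_pos": TCP position; "tool_rot": TCP orientation; "contact_force": force on the tool from outside, world axes, zero at the start; "wrist_torque": the same for the moment, N m; "opening": finger opening in m; "grip_force": force on a finger pad.
Only numpy, scipy, OpenCV 4.12 (cv2) and the standard library are available. Lean on these libraries where they do the work, as an engineer would, in place of code of your own. Each camera call takes 0.05 s, during which the arm holds its last target. There are 200 camera calls.

## Working session

There is one attempt and no reset: what is moved stays moved. The work goes in short steps, Python scripts to look and compute and a tool call to move; the robot and the scene stay as the last step left them, time stands still between calls to the robot, and variables do not carry over. Pictures are saved under pics/ and viewed, at most 10 in all, crops included, and the job is handed in when it is done.

Besides the shell and the picture viewer there is one more tool, called after ">>>" in YAML: its name, and indented under it one key for each argument. arm_command: Moves the arm, as the interface text tells. Its arguments: {"type":"object","properties":{"plan":{"type":"array"},"gripper":{"type":"number"},"force":{"type":"number"}},"required":["plan"]}

```bash
mkdir -p pics; python3 - <<'E'
from station import *
import cv2,numpy as np
o=get_obs();print(o, tcp_to_grasp)
for n in("top","scene"):
    im,d=get_image(n);cv2.imwrite(f"pics/{n}0.png",im);np.save(f"pics/{n}0.npy",d)
    c=calibration(n);print(n,c)
E
```

```text
{'t': 0.0, 'q': array([-1.38798797e+00,  5.33620392e-02,  1.61427508e+00,  2.61285574e-05,
        1.47601080e+00, -1.19009358e-01]), 'dq': array([-0.00019855,  0.00068835, -0.00077889, -0.00013058, -0.00061309,
       -0.00140381]), 'effort': array([-1.13600130e-03, -3.93684232e+01, -3.70175028e+01, -2.46050768e-04,
        7.02219957e-03, -6.47189822e-07]), 'tool_pos': array([ 0.18573433, -0.59648817,  0.40347075]), 'tool_rot': array([-3.10385688e+00, -4.71983915e-01,  6.20929086e-05]), 'contact_force': array([ 0.29924647, -0.01244416,  0.69909059]), 'wrist_torque': array([-0.01930676,  0.01692685, -0.01547362]), 'grip_force': 0.0, 'opening': 0.08550463680675761} 0.1547
top {'fx': 518.7332356861189, 'fy': 518.7332356861189, 'cx': 325.30984871282345, 'cy': 186.2549626454823, 'pose': array([[ 0.02936071,  0.98901264, -0.14488595,  0.38680229],
       [-0.99941982,  0.03154948,  0.01283184,  0.02551933],
       [ 0.01726193,  0.14442514,  0.98936515,  1.28919843],
       [ 0.        ,  0.        ,  0.        ,  1.        ]])}
scene {'fx': 413.33943132720333, 'fy': 413.33943132720333, 'cx': 328.1640309306872, 'cy': 203.59812876050012, 'pose': array([[-0.62890953, -0.65983683,  0.41120331,  1.03848783],
       [ 0.77747255, -0.5316767 ,  0.33594094,  0.40029609],
       [-0.00303899,  0.53097574,  0.84738157,  1.11159528],
       [ 0.        ,  0.        ,  0.        ,  1.        ]])}
```

View pics/top0.png

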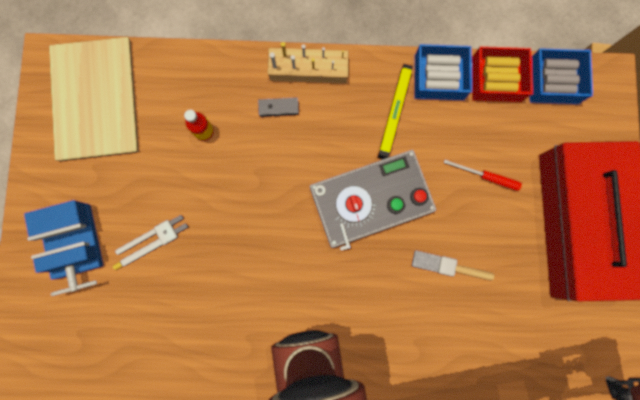

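View pics/scene0.png

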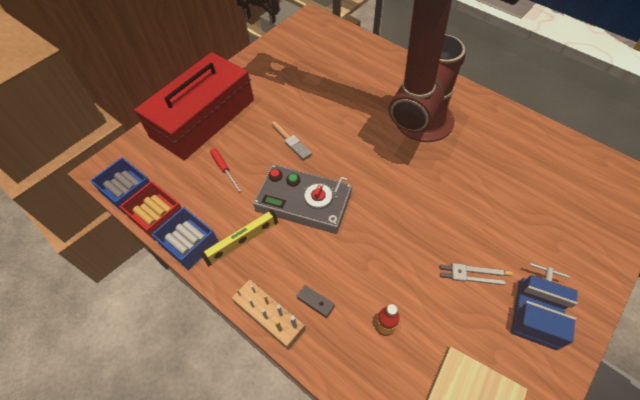

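The top view shows the box at about (373,198), the ring and knob at (354,204), the green button at (396,204), the red button at (419,196) and the hex key at (345,238). The scene view agrees. Next I'll locate them in world coordinates.

```bash
cat > h.py <<'E'
from station import *
import cv2,numpy as np
from scipy.spatial.transform import Rotation as R
def ray(c,u,v,z):
    P=c["pose"];d=P[:3,:3]@np.array([(u-c["cx"])/c["fx"],-(v-c["cy"])/c["fy"],-1])
    o=P[:3,3];return o+d*(z-o[2])/d[2]
def blobs(im,kind,amin=20):
    h=cv2.cvtColor(im,cv2.COLOR_BGR2HSV);H,S,V=cv2.split(h)
    m={"red":((H<8)|(H>172))&(S>150)&(V>80),"green":(H>45)&(H<85)&(S>110)&(V>50),
       "white":(S<60)&(V>185)}[kind].astype(np.uint8)
    n,l,s,c=cv2.connectedComponentsWithStats(m)
    return [(c[i],s[i],l==i) for i in range(1,n) if s[i,4]>amin]
E
python3 - <<'E'
from h import *
for n,box in(("top",(300,140,445,260)),("scene",(245,155,360,240))):
    im=cv2.imread(f"pics/{n}0.png");c=calibration(n)
    for k,z in(("red",.072),("green",.072),("white",.066)):
        for ce,s,m in blobs(im,k,15):
            if box[0]<ce[0]<box[2] and box[1]<ce[1]<box[3]: print(n,k,ce.round(1),s[2:],ray(c,*ce,z).round(4))
d=np.load("pics/top0.npy");print(d[204,354],d[204,396])
E
```

```text
top red [419.9 195.5] [ 13  14 134] [ 0.5501 -0.2154  0.072 ]
top red [353.3 202.9] [ 15  16 157] [ 0.5274 -0.0576  0.072 ]
top green [396.5 204. ] [ 12  13 125] [ 0.5281 -0.1598  0.072 ]
top white [318.9 189.5] [12 10 68] [0.5577 0.0247 0.066 ]
top white [353.5 203.4] [ 35  34 669] [ 0.527  -0.0585  0.066 ]
top white [344.5 238.4] [ 9 26 73] [ 0.4435 -0.0391  0.066 ]
scene red [274.6 172.9] [10  9 68] [ 0.551  -0.2126  0.072 ]
scene red [318.  193.8] [ 13  14 115] [ 0.526  -0.0577  0.072 ]
scene green [292.5 177.2] [ 8  7 46] [ 0.5284 -0.1583  0.072 ]
scene white [317.8 195.7] [ 27  23 297] [ 0.5289 -0.0562  0.066 ]
scene white [332.3 218.3] [ 7  7 19] [0.5628 0.027  0.066 ]
1.1984758 1.2244451
```

```bash
python3 - <<'E'
from h import *
o=get_obs();Rm=R.from_rotvec(o["tool_rot"]).as_matrix();print(Rm.round(3))
w=calibration("wrist");P=w["pose"];print("cam in tool",(Rm.T@(P[:3,3]-o["tool_pos"])).round(3),(Rm.T@P[:3,:3]).round(3),w["fx"],w["cx"],w["cy"])
t=np.array([.5275,-.0575,.403]);print("shift cm",(Rm.T@(t-o["tool_pos"])*100).round(1))
E
```

```text
[[ 0.955  0.297 -0.   ]
 [ 0.297 -0.955  0.002]
 [ 0.    -0.002 -1.   ]]
cam in tool [ 0.074 -0.001  0.03 ] [[ 0.001  0.955  0.297]
 [ 1.    -0.001  0.   ]
 [ 0.     0.297 -0.955]] 331.78053348604817 319.5239736992177 204.5884816807686
shift cm [ 48.7 -41.3   0.1]
```

>>> arm_command:
  plan:
    - [[4, -3.4, 0, 0, 0, 0], [7, -6, 0, 0, 0, 0], [10, -8.5, 0, 0, 0, 0], [13, -11, 0, 0, 0, 0], [16, -13.6, 0, 0, 0, 0], [19, -16.1, 0, 0, 0, 0], [22, -18.7, 0, 0, 0, 0], [25, -21.2, 0, 0, 0, 0], [28, -23.8, 0, 0, 0, 0], [31, -26.3, 0, 0, 0, 0], [34, -28.9, 0, 0, 0, 0], [37, -31.4, 0, 0, 0, 0]]

```text
t: 1.1
tool_pos: [0.4461, -0.1849, 0.4044]
tool_rot: [-3.106, -0.472, 0.0]
contact_force: [0.9, -1.0, 0.0]
opening: 0.0855
grip_force: 0.0
```

>>> arm_command:
  plan:
    - [[3, -2.5, 0, 0, 0, 0], [6, -5, 0, 0, 0, 0], [9, -7.6, 0, 0, 0, 0], [11, -9.3, 0, 0, 0, 0], [11.7, -9.9, 0, 0, 0, 0], [11.7, -9.9, 0, 0, 0, 0], [11.7, -9.9, 0, 0, 0, 0], [11.7, -9.9, 0, 0, 0, 0]]

```text
t: 1.77
tool_pos: [0.5275, -0.0587, 0.4044]
tool_rot: [3.106, 0.47, -0.001]
contact_force: [-0.8, 0.6, 0.1]
opening: 0.0856
grip_force: 0.0
```

```bash
python3 - <<'E'
from h import *
o=get_obs();print(o["t"],o["tool_pos"],o["tool_rot"],o["q"],o["opening"])
w=calibration("wrist");im,d=get_image("wrist");cv2.imwrite("pics/w1.png",im);np.save("pics/w1.npy",d)
for k in("red","green"):
    for ce,s,m in blobs(im,k,60): print(k,ce.round(1),s,ray(w,*ce,.072 if k=="green" else .096).round(4))
E
```

```text
1.7667 [ 0.52749884 -0.05869322  0.40443194] [ 3.10592089e+00  4.70097459e-01 -1.23027547e-03] [-2.50954776e-01 -1.74164525e-01  1.83043419e+00 -5.81486881e-04
  1.48592808e+00  1.01946078e+00] 0.08558805485985126
red [318.4 184.5] [309 175  19  24 215] [ 0.5326 -0.0553  0.096 ]
red [629.  191.6] [612 176  28  38 615] [ 0.6065 -0.315   0.096 ]
red [482.3 211.2] [467 197  32  29 721] [ 0.5524 -0.2011  0.096 ]
red [633.5 376.3] [621 353  19  45 408] [ 0.433 -0.432  0.096]
green [420.4 215.1] [406 201  30  29 674] [ 0.5271 -0.16    0.072 ]
```

View pics/w1.png

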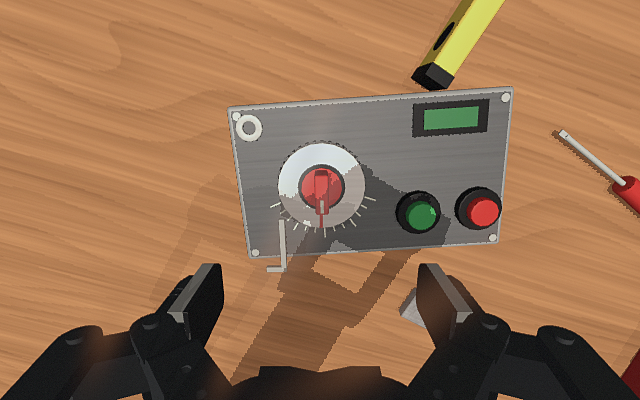

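The knob is at (321,187) with its wing roughly upright in the image. The green button is at (420,215), the red one at (482,211), and the hex key is at (282,245). I'll zoom in for the wing angle.

```bash
python3 - <<'E'
import cv2
im=cv2.imread("pics/w1.png")[135:235,270:370]
cv2.imwrite("pics/w1c.png",cv2.resize(im,(600,600),interpolation=cv2.INTER_CUBIC))
E
```

```text
(no output)
```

View pics/w1c.png

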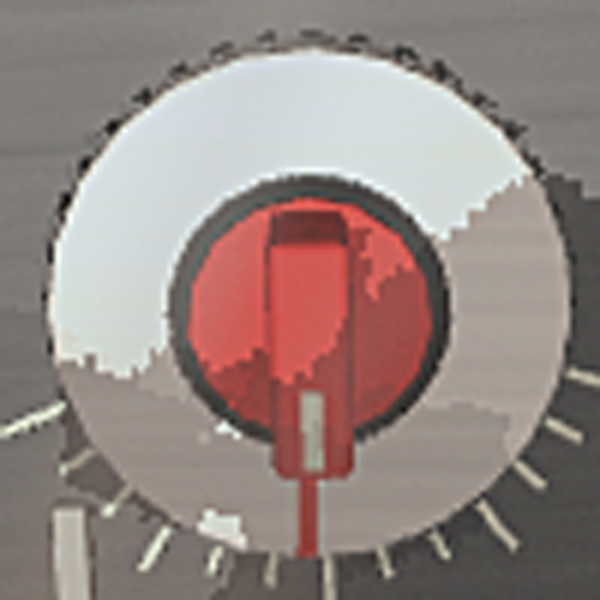

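```bash
cat >> h.py <<'E'
def goal(x,y,z,wing=None):
    o=get_obs();Rm=R.from_rotvec(o["tool_rot"]).as_matrix()
    print("t",o["t"],"pos",o["tool_pos"].round(4),"yaw x",np.degrees(np.arctan2(Rm[1,0],Rm[0,0])).round(2),"q6",o["q"][5].round(3),"shift cm",(Rm.T@(np.array([x,y,z])-o["tool_pos"])*100).round(2),"F",o["contact_force"].round(2),"M",o["wrist_torque"].round(3),"open",round(o["opening"],4),"g",o["grip_force"])
E
python3 - <<'E'
from h import *
w=calibration("wrist")
f=lambda x,y,z:ray(w,270+(x-2.5)/6,135+(y-2.5)/6,z)
a=f(310,247,.096);b=f(313,475,.096);print("wing ends",a,b,np.linalg.norm(a-b),"mid",(a+b)/2,"ang",np.degrees(np.arctan2(*(a-b)[[1,0]])))
print("ring centre",f(311,302,.066), "mark",f(308,550,.066))
l,r=f(50,300,.066),f(572,300,.066);print(l,r,np.linalg.norm(l-r),(l+r)/2)
print("disc",f(312,310,.070))
m=(a+b)/2
goal(m[0],m[1],.30)
E
```

```text
wing ends [ 0.54067372 -0.05560816  0.096     ] [ 0.50797072 -0.0662644   0.096     ] 0.03439537321514613 mid [ 0.52432222 -0.06093628  0.096     ] ang 18.04814243056502
ring centre [ 0.52597206 -0.06050848  0.066     ] mark [ 0.48545745 -0.07261985  0.066     ]
[ 0.51396325 -0.02066014  0.066     ] [ 0.53860652 -0.10016009  0.066     ] 0.08323180740633354 [ 0.52628488 -0.06041012  0.066     ]
disc [ 0.52571868 -0.06073035  0.07      ]
t 1.8167 pos [ 0.5275 -0.0589  0.4046] yaw x 17.18 q6 1.02 shift cm [-0.36  0.1  10.46] F [ 0.84 -0.62 -0.78] M [-0.017 -0.027  0.036] open 0.0851 g 0.0
```

>>> arm_command:
  plan:
    - [[-0.1, 0.1, 3, 0, 0, -0.015], [-0.2, 0.1, 6, 0, 0, -0.015], [-0.2, 0.1, 9, 0, 0, -0.015], [-0.2, 0.1, 10.4, 0, 0, -0.015], [-0.2, 0.1, 10.4, 0, 0, -0.015], [-0.2, 0.1, 10.4, 0, 0, -0.015], [-0.2, 0.1, 10.4, 0, 0, -0.015], [-0.2, 0.1, 10.4, 0, 0, -0.015]]

```text
t: 2.48
tool_pos: [0.527, -0.0598, 0.3031]
tool_rot: [3.101, 0.494, 0.006]
contact_force: [-0.7, -0.8, 0.3]
opening: 0.0853
grip_force: 0.0
```

```bash
python3 - <<'E'
from h import *
goal(.526,-.0603,.248)
w=calibration("wrist");im,d=get_image("wrist");cv2.imwrite("pics/w2full.png",im)
h=cv2.cvtColor(im,cv2.COLOR_BGR2HSV)
for ce,s,m in blobs(im,"red",100): print(ce,s)
cv2.imwrite("pics/w2.png",cv2.resize(im[100:300,210:430],(770,700))[:, :][:600])
E
```

```text
t 2.4833 pos [ 0.527  -0.0598  0.3031] yaw x 18.11 q6 1.001 shift cm [-0.13 -0.    5.51] F [-0.71 -0.77  0.32] M [-0.014  0.025 -0.001] open 0.0853 g 0.0
[330.96566901 240.6056338 ] [ 311  206   39   75 1136]
[548.07049608 261.22454308] [ 524  241   49   42 1532]
```

View pics/w2.png

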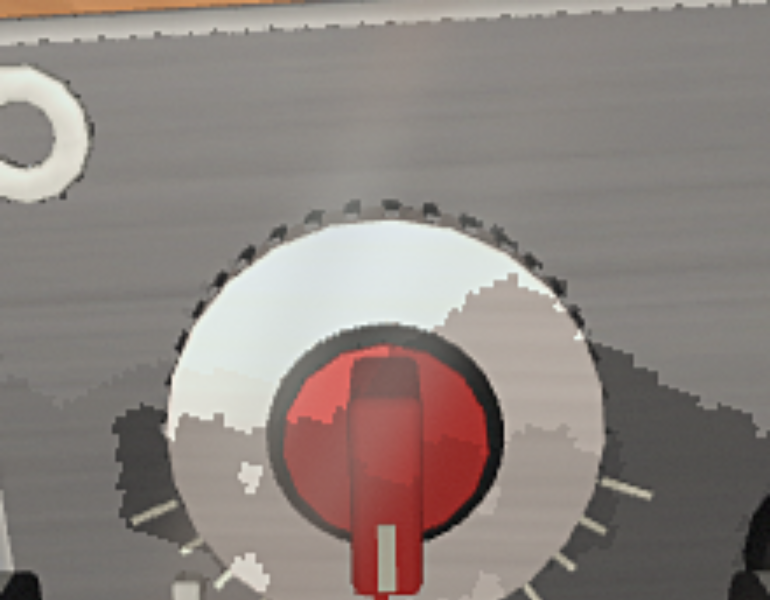

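The wing top spans (384,398) to (387,592) in the crop, with the ring edges at x = 168 and 605.

```bash
python3 - <<'E'
from h import *
w=calibration("wrist")
f=lambda x,y,z:ray(w,210+(x-1.25)/3.5,100+(y-1.25)/3.5,z)
a=f(384.5,398,.096);b=f(387.5,593,.096);m=(a+b)/2;print("wing",a,b,np.linalg.norm(a-b),"mid",m,"ang",np.degrees(np.arctan2(*(a-b)[[1,0]])))
print("thick",np.linalg.norm(f(350,398,.096)-f(418,398,.096)))
print("disc mid",(f(284,440,.07)+f(490,440,.07))/2,"ring mid",(f(168,430,.066)+f(605,430,.066))/2)
goal(m[0],m[1],.248)
E
```

```text
wing [ 0.54108862 -0.05471454  0.096     ] [ 0.50802497 -0.06609631  0.096     ] 0.03496784241814575 mid [ 0.5245568  -0.06040543  0.096     ] ang 18.995411574155426
thick 0.01096001416607771
disc mid [ 0.52507753 -0.06050619  0.07      ] ring mid [ 0.52554958 -0.0602783   0.066     ]
t 2.5333 pos [ 0.527  -0.0597  0.303 ] yaw x 18.12 q6 1.001 shift cm [-0.28 -0.02  5.5 ] F [-0.51  0.18 -0.58] M [ 0.033  0.025 -0.059] open 0.0856 g 0.0
```

>>> arm_command:
  plan:
    - [[-0.2, 0, 2, 0, 0, -0.012], [-0.2, 0, 4, 0, 0, -0.012], [-0.2, 0, 5, 0, 0, -0.012], [-0.2, 0, 5.5, 0, 0, -0.012], [-0.2, 0, 5.5, 0, 0, -0.012], [-0.2, 0, 5.5, 0, 0, -0.012], [-0.2, 0, 5.5, 0, 0, -0.012]]

```text
t: 3.12
tool_pos: [0.5251, -0.0599, 0.2471]
tool_rot: [3.098, 0.514, 0.003]
contact_force: [0.6, 0.2, -0.0]
opening: 0.0852
grip_force: 0.0
```

>>> arm_command:
  plan:
    - [[0, 0, 0, 0, 0, 0], [0, 0, 0, 0, 0, 0], [0, 0, 0, 0, 0, 0], [0, 0, 0, 0, 0, 0], [0, 0, 0, 0, 0, 0], [0, 0, 0, 0, 0, 0], [0, 0, 0, 0, 0, 0], [0, 0, 0, 0, 0, 0], [0, 0, 0, 0, 0, 0], [0, 0, 0, 0, 0, 0]]
  gripper: 1
  force: 20

```text
t: 3.95
tool_pos: [0.5247, -0.0606, 0.246]
tool_rot: [3.097, 0.514, 0.001]
contact_force: [1.2, -5.6, -0.8]
opening: 0.0117
grip_force: 27.3
```

```bash
python3 - <<'E'
from h import *
goal(.525,-.0604,.248)
E
```

```text
t 3.95 pos [ 0.5247 -0.0606  0.246 ] yaw x 18.84 q6 0.987 shift cm [ 0.03 -0.01 -0.2 ] F [ 1.17 -5.6  -0.79] M [-0.689 -0.131  0.012] open 0.0117 g 27.324937283992767
```

```bash
cat > s.py <<'E'
from h import *
T=[];F=[];E=[]
for i in range(4):
    o=get_obs();Rm=R.from_rotvec(o["tool_rot"]).as_matrix();T.append(Rm.T@o["wrist_torque"]);F.append(Rm.T@o["contact_force"]);E.append(o["effort"][5])
    if i<3: get_image("top")
print("t",round(o["t"],2),"pos",o["tool_pos"].round(4),"yaw",np.degrees(np.arctan2(Rm[1,0],Rm[0,0])).round(2),"q6",o["q"][5].round(4),"Mz",np.round([t[2] for t in T],3),np.mean(T,0).round(3),"F",np.mean(F,0).round(2),"e6",np.round(E,3),"g",round(o["grip_force"],1),"open",round(o["opening"],4))
E
python3 s.py
```

```text
t 4.1 pos [ 0.5247 -0.0606  0.246 ] yaw 18.84 q6 0.9874 Mz [-0.012  0.007  0.038 -0.016] [-0.702 -0.082  0.004] F [-0.39  5.02  0.44] e6 [0.002 0.002 0.002 0.002] g 27.3 open 0.0112
```

>>> arm_command:
  plan:
    - [[0, 0.05, 0, 0, 0, 0], [0, 0.05, 0, 0, 0, 0], [0, 0.05, 0, 0, 0, 0]]

```text
t: 4.35
tool_pos: [0.5248, -0.0608, 0.246]
tool_rot: [3.098, 0.514, 0.001]
contact_force: [0.0, -5.2, 0.4]
opening: 0.0118
grip_force: 27.5
```

```bash
python3 s.py
```

```text
t 4.5 pos [ 0.5248 -0.0607  0.246 ] yaw 18.84 q6 0.9867 Mz [0.038 0.026 0.005 0.01 ] [-0.827 -0.174  0.02 ] F [-1.28  5.32 -0.24] e6 [-0.014 -0.017 -0.018 -0.018] g 27.5 open 0.0116
```

>>> arm_command:
  plan:
    - [[0, 0, 0, 0, 0, 0.03], [0, 0, 0, 0, 0, 0.06], [0, 0, 0, 0, 0, 0.08], [0, 0, 0, 0, 0, 0.08]]

```text
t: 4.83
tool_pos: [0.5248, -0.0607, 0.246]
tool_rot: [3.116, 0.389, 0.001]
contact_force: [1.0, -4.9, 0.9]
opening: 0.0116
grip_force: 27.5
```

```bash
python3 s.py
```

```text
t 4.98 pos [ 0.5248 -0.0607  0.246 ] yaw 14.25 q6 1.0668 Mz [0.086 0.075 0.103 0.13 ] [-0.787 -0.094  0.098] F [-0.5   5.42 -0.57] e6 [ 0.075 -0.05  -0.074 -0.076] g 27.5 open 0.0112
```

>>> arm_command:
  plan:
    - [[0, -0.1, 0, 0, 0, 0], [0, -0.1, 0, 0, 0, 0], [0, -0.1, 0, 0, 0, 0]]

```text
t: 5.23
tool_pos: [0.5247, -0.0603, 0.246]
tool_rot: [3.114, 0.389, 0.002]
contact_force: [1.8, -8.4, -1.9]
opening: 0.0114
grip_force: 27.3
```

```bash
python3 s.py
```

```text
t 5.38 pos [ 0.5247 -0.0603  0.246 ] yaw 14.25 q6 1.0684 Mz [0.083 0.084 0.086 0.058] [-1.302 -0.112  0.078] F [-0.74  8.77  1.15] e6 [-0.061 -0.06  -0.06  -0.06 ] g 27.3 open 0.0112
```

>>> arm_command:
  plan:
    - [[0, 0, 0, 0, 0, 0.03], [0, 0, 0, 0, 0, 0.06], [0, 0, 0, 0, 0, 0.08], [0, 0, 0, 0, 0, 0.08]]

```text
t: 5.72
tool_pos: [0.5247, -0.0603, 0.246]
tool_rot: [3.127, 0.264, 0.002]
contact_force: [0.8, -8.9, -0.8]
opening: 0.0114
grip_force: 27.3
```

```bash
python3 s.py
```

```text
t 5.87 pos [ 0.5247 -0.0603  0.246 ] yaw 9.66 q6 1.1485 Mz [0.034 0.084 0.079 0.093] [-1.282  0.007  0.073] F [-0.27  8.59  0.57] e6 [ 0.073 -0.052 -0.077 -0.078] g 27.3 open 0.0115
```

>>> arm_command:
  plan:
    - [[0, 0.1, 0, 0, 0, 0], [0, 0.2, 0, 0, 0, 0], [0, 0.2, 0, 0, 0, 0]]

```text
t: 6.12
tool_pos: [0.5249, -0.0611, 0.246]
tool_rot: [-3.13, -0.264, -0.001]
contact_force: [-0.2, -1.6, 1.6]
opening: 0.0116
grip_force: 27.7
```

```bash
python3 s.py
```

```text
t 6.27 pos [ 0.5249 -0.0611  0.246 ] yaw 9.67 q6 1.1449 Mz [0.063 0.113 0.05  0.107] [-0.11   0.037  0.083] F [ 0.17  1.34 -2.19] e6 [-0.083 -0.08  -0.082 -0.081] g 27.8 open 0.0117
```

>>> arm_command:
  plan:
    - [[0, 0, 0, 0, 0, 0.03], [0, 0, 0, 0, 0, 0.06], [0, 0, 0, 0, 0, 0.08], [0, 0, 0, 0, 0, 0.08]]

```text
t: 6.6
tool_pos: [0.5248, -0.061, 0.2459]
tool_rot: [-3.138, -0.139, -0.001]
contact_force: [0.9, -1.1, 3.5]
opening: 0.0115
grip_force: 27.9
```

```bash
python3 s.py
```

```text
t 6.75 pos [ 0.5249 -0.0611  0.246 ] yaw 5.1 q6 1.2245 Mz [0.064 0.079 0.156 0.093] [0.16  0.062 0.098] F [ 0.44 -0.24 -3.74] e6 [ 0.081 -0.044 -0.071 -0.068] g 27.9 open 0.0116
```

>>> arm_command:
  plan:
    - [[0, 0, -0.1, 0, 0, 0.03], [0, 0, -0.1, 0, 0, 0.06], [0, 0, -0.1, 0, 0, 0.09], [0, 0, -0.1, 0, 0, 0.09]]

```text
t: 7.08
tool_pos: [0.5248, -0.061, 0.246]
tool_rot: [-3.141, 0.002, -0.001]
contact_force: [4.4, 0.9, -3.2]
opening: 0.0116
grip_force: 27.1
```

```bash
python3 s.py
```

```text
t 7.23 pos [ 0.5247 -0.0611  0.246 ] yaw -0.04 q6 1.3141 Mz [0.092 0.073 0.059 0.105] [0.237 0.823 0.082] F [ 5.11 -0.96  4.05] e6 [ 0.117 -0.02  -0.066 -0.071] g 26.9 open 0.0113
```

>>> arm_command:
  plan:
    - [[0, 0, 0.05, 0, 0, 0.03], [0, 0, 0.05, 0, 0, 0.06], [0, 0, 0.05, 0, 0, 0.09], [0, 0, 0.05, 0, 0, 0.09]]

```text
t: 7.57
tool_pos: [0.5248, -0.061, 0.246]
tool_rot: [-3.137, 0.143, -0.001]
contact_force: [3.8, 1.7, -3.0]
opening: 0.0115
grip_force: 27.1
```

```bash
python3 s.py
```

```text
t 7.72 pos [ 0.5248 -0.061   0.246 ] yaw -5.17 q6 1.4038 Mz [0.12  0.05  0.045 0.066] [0.517 0.702 0.07 ] F [ 4.25 -2.73  2.41] e6 [ 0.118 -0.02  -0.075 -0.069] g 27.1 open 0.0111
```

>>> arm_command:
  plan:
    - [[0, 0, 0, 0, 0, 0.03], [0, 0, 0, 0, 0, 0.06], [0, 0, 0, 0, 0, 0.08], [0, 0, 0, 0, 0, 0.08]]

```text
t: 8.05
tool_pos: [0.5248, -0.061, 0.246]
tool_rot: [-3.129, 0.268, -0.001]
contact_force: [4.4, 2.2, -1.7]
opening: 0.0117
grip_force: 27.1
```

```bash
python3 s.py
```

```text
t 8.2 pos [ 0.5248 -0.061   0.246 ] yaw -9.76 q6 1.4838 Mz [0.012 0.004 0.059 0.095] [0.677 0.72  0.043] F [ 4.03 -3.43  2.78] e6 [ 0.082 -0.043 -0.067 -0.069] g 27.1 open 0.0113
```

>>> arm_command:
  plan:
    - [[0, -0.05, 0, 0, 0, 0.03], [0, -0.05, 0, 0, 0, 0.06], [0, -0.05, 0, 0, 0, 0.08], [0, -0.05, 0, 0, 0, 0.08]]

```text
t: 8.53
tool_pos: [0.5248, -0.0607, 0.246]
tool_rot: [-3.117, 0.393, -0.001]
contact_force: [4.4, 1.5, -2.7]
opening: 0.0117
grip_force: 27.0
```

```bash
python3 s.py
```

```text
t 8.68 pos [ 0.5249 -0.0607  0.246 ] yaw -14.35 q6 1.5649 Mz [0.03  0.033 0.006 0.075] [0.545 0.764 0.036] F [ 4.8  -2.92  3.21] e6 [ 0.096 -0.037 -0.065 -0.067] g 27.0 open 0.0116
```

>>> arm_command:
  plan:
    - [[0, 0, 0, 0, 0, 0.03], [0, 0, 0, 0, 0, 0.06], [0, 0, 0, 0, 0, 0.08], [0, 0, 0, 0, 0, 0.08]]

```text
t: 9.02
tool_pos: [0.5249, -0.0607, 0.246]
tool_rot: [-3.098, 0.517, -0.001]
contact_force: [5.7, 2.0, -3.4]
opening: 0.0113
grip_force: 26.9
```

```bash
python3 s.py
```

```text
t 9.17 pos [ 0.5249 -0.0607  0.246 ] yaw -18.94 q6 1.6449 Mz [0.028 0.116 0.04  0.05 ] [0.634 0.726 0.058] F [ 4.06 -3.76  3.3 ] e6 [ 0.094 -0.032 -0.056 -0.058] g 26.9 open 0.0115
```

>>> arm_command:
  plan:
    - [[0.1, -0.08, 0.05, 0, 0, 0.03], [0.1, -0.08, 0.05, 0, 0, 0.06], [0.1, -0.08, 0.05, 0, 0, 0.08], [0.1, -0.08, 0.05, 0, 0, 0.08]]

```text
t: 9.5
tool_pos: [0.5256, -0.0605, 0.2459]
tool_rot: [3.075, -0.641, -0.004]
contact_force: [-5.1, -0.4, 5.6]
opening: 0.0114
grip_force: 28.2
```

```bash
python3 s.py
```

```text
t 9.65 pos [ 0.5256 -0.0605  0.2459] yaw -23.51 q6 1.7263 Mz [0.034 0.015 0.055 0.01 ] [-0.102 -0.615  0.028] F [-4.43  1.59 -5.64] e6 [ 0.141  0.006 -0.021 -0.022] g 28.2 open 0.0116
```

>>> arm_command:
  plan:
    - [[0, 0, 0, 0, 0, 0.03], [0, 0, 0, 0, 0, 0.06], [0, 0, 0, 0, 0, 0.08], [0, 0, 0, 0, 0, 0.08]]

```text
t: 9.98
tool_pos: [0.5256, -0.0605, 0.246]
tool_rot: [3.047, -0.763, -0.004]
contact_force: [-5.5, 0.3, 5.0]
opening: 0.0113
grip_force: 28.2
```

```bash
python3 s.py
```

```text
t 10.13 pos [ 0.5256 -0.0605  0.246 ] yaw -28.08 q6 1.8062 Mz [-0.072 -0.014 -0.008 -0.055] [-0.12  -0.591 -0.037] F [-3.94  1.66 -5.48] e6 [0.188 0.061 0.036 0.034] g 28.2 open 0.0111
```

>>> arm_command:
  plan:
    - [[-0.05, 0.02, -0.03, 0, 0, 0.01], [-0.05, 0.02, -0.03, 0, 0, 0.02], [-0.05, 0.02, -0.03, 0, 0, 0.03], [-0.05, 0.02, -0.03, 0, 0, 0.04], [-0.05, 0.02, -0.03, 0, 0, 0.05], [-0.05, 0.02, -0.03, 0, 0, 0.05]]

```text
t: 10.63
tool_pos: [0.5253, -0.0604, 0.246]
tool_rot: [3.027, -0.84, -0.002]
contact_force: [-5.7, -0.1, 4.1]
opening: 0.0112
grip_force: 28.0
```

```bash
python3 s.py
```

```text
t 10.78 pos [ 0.5253 -0.0604  0.246 ] yaw -31.01 q6 1.857 Mz [-0.109 -0.153 -0.14  -0.129] [-0.338 -0.521 -0.133] F [-3.86  3.23 -4.34] e6 [0.208 0.144 0.126 0.123] g 28.1 open 0.0115
```

>>> arm_command:
  plan:
    - [[0, 0, 0, 0, 0, 0.01], [0, 0, 0, 0, 0, 0.02], [0, 0, 0, 0, 0, 0.03], [0, 0, 0, 0, 0, 0.04], [0, 0, 0, 0, 0, 0.045], [0, 0, 0, 0, 0, 0.045]]

```text
t: 11.28
tool_pos: [0.5253, -0.0604, 0.246]
tool_rot: [3.007, -0.908, -0.001]
contact_force: [-5.8, -1.3, 5.2]
opening: 0.0116
grip_force: 28.2
```

```bash
python3 s.py
```

```text
t 11.43 pos [ 0.5253 -0.0604  0.246 ] yaw -33.6 q6 1.9023 Mz [-0.198 -0.174 -0.193 -0.198] [-0.477 -0.585 -0.191] F [-3.63  3.76 -5.02] e6 [0.231 0.2   0.195 0.194] g 28.2 open 0.0111
```

>>> arm_command:
  plan:
    - [[0, 0, 0, 0, 0, 0], [0, 0, 0, 0, 0, 0], [0, 0, 0, 0, 0, 0]]

```text
t: 11.68
tool_pos: [0.5253, -0.0604, 0.246]
tool_rot: [3.007, -0.908, -0.001]
contact_force: [-4.9, -1.5, 4.4]
opening: 0.0113
grip_force: 28.2
```

```bash
python3 s.py
```

```text
t 11.83 pos [ 0.5253 -0.0604  0.246 ] yaw -33.6 q6 1.9023 Mz [-0.194 -0.157 -0.227 -0.159] [-0.472 -0.566 -0.184] F [-3.57  3.73 -4.66] e6 [0.195 0.195 0.195 0.195] g 28.2 open 0.0112
```

>>> arm_command:
  plan:
    - [[0, 0, 0, 0, 0, 0], [0, 0, 0, 0, 0, 0], [0, 0, 0, 0, 0, 0], [0, 0, 0, 0, 0, 0], [0, 0, 0, 0, 0, 0], [0, 0, 0, 0, 0, 0], [0, 0, 0, 0, 0, 0], [0, 0, 0, 0, 0, 0]]
  gripper: -1

```text
t: 12.5
tool_pos: [0.5255, -0.0603, 0.246]
tool_rot: [-3.007, 0.908, -0.0]
contact_force: [0.2, 0.7, 0.1]
opening: 0.0857
grip_force: 0.0
```

>>> arm_command:
  plan:
    - [[0, 0, -1, 0, 0, 0], [0, 0, -3, 0, 0, 0], [0, 0, -6, 0, 0, 0], [0, 0, -8, 0, 0, 0], [0, 0, -8, 0, 0, 0], [0, 0, -8, 0, 0, 0], [0, 0, -8, 0, 0, 0]]

```text
t: 13.08
tool_pos: [0.5252, -0.0602, 0.3256]
tool_rot: [3.008, -0.908, -0.001]
contact_force: [-1.0, 0.5, -0.4]
opening: 0.0854
grip_force: 0.0
```

```bash
python3 - <<'E'
from h import *
goal(.527,-.160,.33)
w=calibration("wrist");im,d=get_image("wrist");cv2.imwrite("pics/w3.png",im)
for k in("red","green"):
    for ce,s,m in blobs(im,k,60): print(k,ce.round(1),s,ray(w,*ce,.072).round(4))
t,_=get_image("top");c=calibration("top")
cv2.imwrite("pics/both.png",np.vstack([im,np.zeros((0,640,3),np.uint8)]))
E
```

```text
t 13.0833 pos [ 0.5252 -0.0602  0.3256] yaw x -33.59 q6 1.902 shift cm [ 5.67  8.21 -0.44] F [-1.01  0.52 -0.42] M [-0.004 -0.033  0.045] open 0.0854 g 0.0
red [508.2  48.4] [ 483   24   52   49 1940] [ 0.5485 -0.2159  0.072 ]
red [335.4 220.1] [321 193  27  55 573] [ 0.5128 -0.0663  0.072 ]
red [354.1 236.8] [345 230  18  15  76] [ 0.4943 -0.0706  0.072 ]
green [444.1 128.3] [ 422  107   45   43 1507] [ 0.5273 -0.1608  0.072 ]
```

View pics/w3.png

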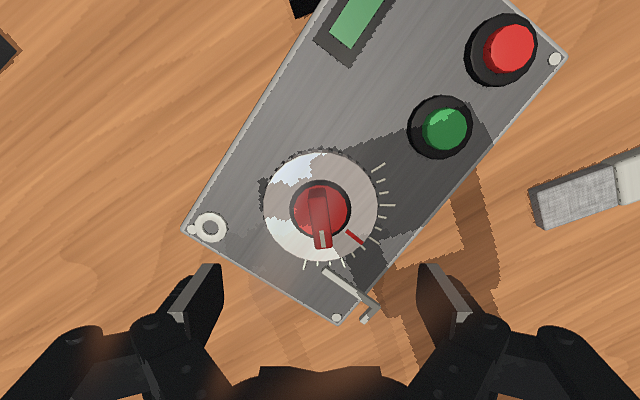

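The wing now sits at about (320,215), past the red line at (354,237). The fingers are clear, and the hex key and washer look untouched. I'll crop in to check the springback and the mark.

```bash
python3 - <<'E'
import cv2
im=cv2.imread("pics/w3.png")[145:275,255:385]
cv2.imwrite("pics/w3c.png",cv2.resize(im,(585,585),interpolation=cv2.INTER_CUBIC))
E
```

```text
(no output)
```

View pics/w3c.png

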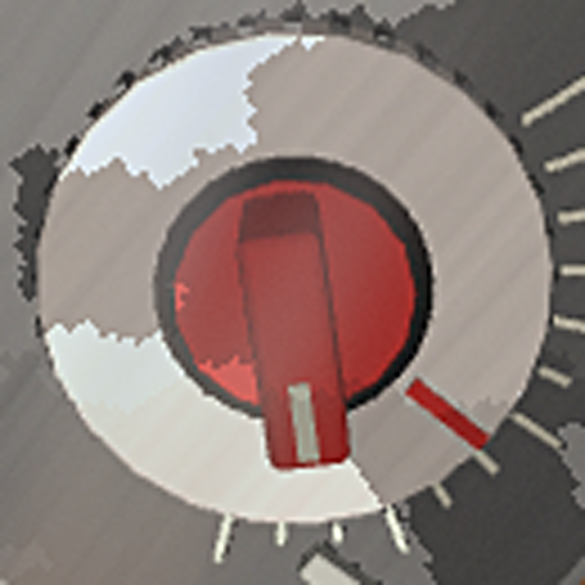

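```bash
python3 - <<'E'
from h import *
w=calibration("wrist")
f=lambda x,y,z:ray(w,255+(x-1.75)/4.5,145+(y-1.75)/4.5,z)
A=lambda v:np.degrees(np.arctan2(v[1],v[0]))
a,b=f(281,236,.096),f(309,466,.096);print("wing",A(a-b),(a+b)/2,np.linalg.norm(a-b))
p,q=f(411,381,.066),f(487,444,.066);c=(f(38,280,.066)+f(550,280,.066))/2
print("mark",p,q,A(p-q),"c",c,A(c-q))
E
```

```text
wing -27.003626430600395 [ 0.52389244 -0.06088323  0.096     ] 0.03499780781594589
mark [ 0.49995078 -0.0679283   0.066     ] [ 0.48342616 -0.07247343  0.066     ] 15.379006104670383 c [ 0.52508768 -0.061551    0.066     ] 14.690644419860728
```

>>> arm_command:
  plan:
    - [[2, 2.9, 0, 0, 0, 0], [4, 5.8, 0, 0, 0, 0], [5.7, 8.2, 0, 0, 0, 0], [5.7, 8.2, 0, 0, 0, 0], [5.7, 8.2, 2, 0, 0, 0], [5.7, 8.2, 4, 0, 0, 0], [5.7, 8.2, 6, 0, 0, 0], [5.7, 8.2, 7, 0, 0, 0], [5.7, 8.2, 7, 0, 0, 0], [5.7, 8.2, 7, 0, 0, 0], [5.7, 8.2, 7, 0, 0, 0]]
  gripper: 1

```text
t: 14.1
tool_pos: [0.528, -0.1601, 0.257]
tool_rot: [3.008, -0.907, 0.002]
contact_force: [0.1, 0.0, 0.0]
opening: 0.0
grip_force: 0.0
```

```bash
python3 - <<'E'
from h import *
goal(.5273,-.1603,.245)
im,d=get_image("wrist");cv2.imwrite("pics/w4.png",im)
E
```

```text
t 14.1 pos [ 0.528  -0.1601  0.257 ] yaw x -33.57 q6 1.727 shift cm [-0.05  0.06  1.2 ] F [0.11 0.03 0.04] M [0.033 0.111 0.015] open 0.0 g 0.0
```

View pics/w4.png

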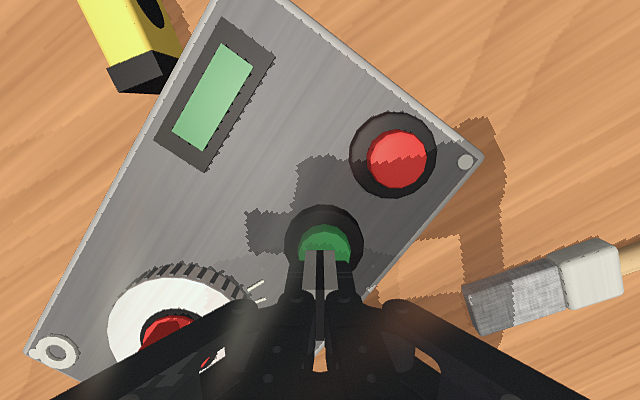

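The closed fingertips are centred over the green cap at (323,245) and the red button at (398,160) is clear. Pressing now.

>>> arm_command:
  plan:
    - [[0, 0, 0.6, 0, 0, 0], [0, 0, 1, 0, 0, 0], [0, 0, 1.2, 0, 0, 0], [0, 0, 1.3, 0, 0, 0], [0, 0, 1.4, 0, 0, 0], [0, 0, 1.4, 0, 0, 0]]

```text
t: 14.65
tool_pos: [0.5278, -0.1602, 0.2423]
tool_rot: [-3.008, 0.908, -0.001]
contact_force: [0.2, 0.5, 3.1]
opening: 0.0
grip_force: 1.6
```

>>> arm_command:
  plan:
    - [[0, 0, 0.1, 0, 0, 0], [0, 0, 0.2, 0, 0, 0], [0, 0, 0.3, 0, 0, 0], [0, 0, 0.3, 0, 0, 0], [0, 0, 0.3, 0, 0, 0], [0, 0, 0.3, 0, 0, 0]]

```text
t: 15.15
tool_pos: [0.5278, -0.1602, 0.2394]
tool_rot: [-3.008, 0.908, -0.001]
contact_force: [-0.9, 0.5, 4.7]
opening: -0.0005
grip_force: 2.6
```

>>> arm_command:
  plan:
    - [[0, 0, 0.1, 0, 0, 0], [0, 0, 0.2, 0, 0, 0], [0, 0, 0.2, 0, 0, 0], [0, 0, 0.2, 0, 0, 0], [0, 0, 0.2, 0, 0, 0]]

```text
t: 15.57
tool_pos: [0.528, -0.1603, 0.2393]
tool_rot: [3.008, -0.907, -0.0]
contact_force: [-6.7, 2.4, 14.9]
opening: 0.0001
grip_force: 7.5
```

>>> arm_command:
  plan:
    - [[0, 0, -1, 0, 0, 0], [0, 0, -3, 0, 0, 0], [0, 0, -6, 0, 0, 0], [0, 0, -9, 0, 0, 0], [0, 0, -10, 0, 0, 0], [0, 0, -10, 0, 0, 0], [0, 0, -10, 0, 0, 0], [0, 0, -10, 0, 0, 0]]

```text
t: 16.23
tool_pos: [0.527, -0.1599, 0.3344]
tool_rot: [-3.007, 0.908, 0.006]
contact_force: [0.5, -0.0, -0.1]
opening: 0.0
grip_force: 0.0
```

```bash
python3 - <<'E'
from h import *
goal(.5273,-.1603,.245)
w=calibration("wrist");im,d=get_image("wrist");cv2.imwrite("pics/w5.png",im)
E
```

```text
t 16.2333 pos [ 0.527  -0.1599  0.3344] yaw x -33.59 q6 1.727 shift cm [0.09 0.01 8.94] F [ 0.47 -0.05 -0.11] M [ 0.004 -0.025 -0.005] open 0.0 g 0.0
```

View pics/w5.png

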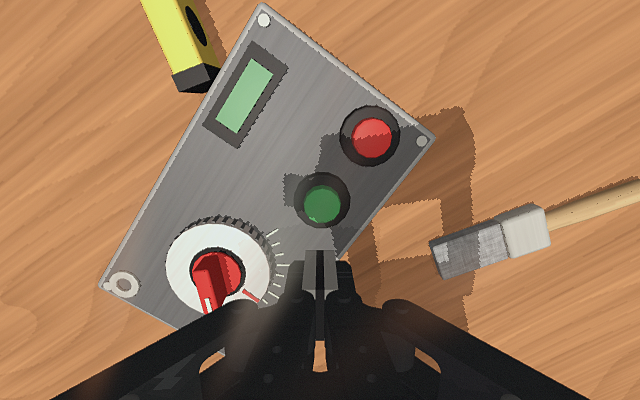

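The green button bottomed out at 15 N and has come back out at (322,200). The red button at (371,138) is untouched, the knob and red line are where I left them, and the arm is clear.

```bash
python3 -c "
from station import *
print(finish_job())"
```

```text
the job is handed in; nothing more can be done
None
```

I turned the lock knob to an estimated 0.24 N m, inside the snug range, let it go, then pressed the green button all the way in and handed the job in at about 16 s. The station gave no pass or fail result. The camera showed no sign that the ring or loose items had been dragged, though I didn't measure the loose items and could only check the red line to about 1 mm.

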